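# Free the lid catch with the rod and lower the spinner's lid

## Task

The heavy lid of the sample spinner is locked half open by the red ratchet pawl on the machine's right side. Take the blue-handled release rod from the tray, lever the pawl up with the rod (never with the gripper) and right over to the front so that it stays clear of the ratchet wheel, then lower the lid gently until it is pressed firmly down on its two rubber stops, and put the rod back in the tray, leaving the other things on the bench alone.

Things in the scene. Friction and masses are not known exactly. Their poses are not given: they have to be found in the camera images.
- machine: White sample spinner, 200 x 200 mm, 110 mm high, fixed to the bench. Origin under its centre; x points from its front (robot side) to its back, y to its left, z up. Lid hinge, ratchet wheel and pawl turn about axes parallel to its y.
- pawl_pivot (a point): Centre of the pawl's pivot pin: machine frame (30, -135, 174) mm. Fixed.
- pawl (a joint): Angle of the red pawl, rad. 0 = engaged: bar level, from the pivot towards the machine's back, its nose in the ratchet wheel, so the lid cannot go down. Grows as the free end is lifted; 1.57 upright; 2.3 end stop, leaning to the front; thrown over above 1.9. Stiff pivot (0.13 N m friction, about 2 N at pawl_lift): the bar stays where it is left.
- pawl_bar: Red pawl bar, 108 mm long, 16 mm wide (along y), 12 mm thick. Origin on the pivot, its x along the bar (x = 2 to 110 mm, z = -6 to 6 mm). Nose below it at x = 50 to 56 mm. The end beyond overhangs the ratchet wheel, nothing below it from x = 92 mm on: the rod goes under here from the machine's right (-y). Steel bracket behind it: machine y -112 to -100, x below 102 mm.
- pawl_lift (a point): Lifting point: middle of the bar's underside, 95 mm from the pivot (bar frame (95, 0, -6) mm). Moves with the pawl.
- lid (a joint): Angle of the lid, rad: 0 = level, grows as it opens, 0.55 to 0.63 at the start. A hinge brake (0.95 N m) holds it where it is left; it goes down with about 1 to 4 N at lid_push. The ratchet wheel (75 mm across, machine y = -135 mm) turns with it. Seated, it is within 0.05 of level, exactly where differs from run to run.
- lid_hinge (a point): Middle of the lid's hinge axis: machine frame (85, 0, 130) mm. Fixed.
- lid_panel: Black lid with white cap and green front handle, 0.6 to 0.82 kg. Origin on the hinge axis, x to the back: panel x = -185 to -20 mm, y = -90 to 90 mm, top face z = 6, underside z = -4 mm; cap of radius 42 mm at x = -70 mm, 28 mm tall with its button; handle out to x = -215 mm.
- lid_push (a point): Flat place to push: on the lid's top face between cap and handle, lid frame (-150, 0, 6) mm. Moves with the lid.
- stops: Seats of two firm rubber stops on the machine's front rim, machine x = -88, y = +65 and -65 mm (the origin is the machine's). Each carries a black stud 14 mm across; the stud tops stand 120 to 132 mm above the bench, both alike, set differently in each run and not measured: feel for them.
- rod: Release rod: blue handle 80 x 14 x 18 mm (long, wide, high) and steel shaft 8 mm in diameter, 90 g. Origin under the centre of the handle; x runs along the rod to its tip, z up. The shaft starts at the handle's end (x = 40 mm), is at z = 9 mm and ends at x = 124 mm. Its centre of mass is near x = 17 mm.
- rod_tip (a point): End of the rod's shaft, rod frame (124, 0, 9) mm.
- tray: Grey tray fixed to the bench, 200 x 260 mm outside, walls 4 mm thick and 14 mm high, floor 4 mm thick. Origin under its centre.
- screwdriver: Bystander: yellow screwdriver lying in the tray beside the rod.
- amber_bottle: Bystander: amber bottle, 150 mm high, 60 mm across.
- jar: Bystander: white jar, 80 mm high, 60 mm across.
- beaker: Bystander: glass beaker, 85 mm high, 70 mm across.
- dish: Bystander: white dish, 30 mm high, 90 mm across.
- brush: Bystander: brush lying on the bench.
Things that resemble listed ones, but are neither listed nor needed, are in the scene too. What is meant by the rod is not orange, and is the smaller of those in its own colour.

How it is judged:
On the way, in this order (a step that is already met when the one before it is completed fails the run):
1. the pawl has been levered up and thrown over to the front (joint above 1.9 rad) with the rod (value of joint pawl above 1.9 rad), for 0.2 s.
2. the lid has been brought down onto its rubber stops (value of joint lid below 0.06 rad and contact force between lid_panel and stops above 1 N), for 0.2 s.
At the end, for the whole second after the job is handed in: The pawl stands thrown over to the front (above 1.9 rad), the lid rests at under 0.06 rad pressing on its rubber stops with more than 1 N, and the rod lies released and still with its handle in the tray (all of step 2 and value of joint pawl above 1.9 rad and x of rod in the frame of tray between -0.095 and 0.095 m and y of rod in the frame of tray between -0.125 and 0.125 m and z of rod in the frame of tray below 0.03 m and linear speed of rod below 0.02 m/s and contact force between the fingers and rod below 0.1 N); the robot touches nothing.
It fails at once if the gripper or arm touches the pawl (more than 0.5 N) (contact force between any of the fingers, the arm and pawl_bar above 0.5 N).
It fails at once if the rod presses the pawl with more than 15 N, or gripper, arm or rod press the lid with more than 25 N (contact force between rod and pawl_bar above 15 N or contact force between any of the fingers, the arm, rod and lid_panel above 25 N).
It fails at once if the lid comes down faster than 1.2 rad/s (velocity of joint lid below -1.2 rad/s).
It fails at once if the rod is dropped or thrown (faster than 0.7 m/s out of the gripper) (linear speed of rod above 0.7 m/s and contact force between the fingers and rod below 0.1 N).
It fails at once if a bystander is moved by more than 20 mm (distance of any of screwdriver, amber_bottle, jar, beaker, dish, brush from where it was at the start of the episode above 0.02 m).
It also fails if it takes over 72 s, if anything falls off the work surface, if the arm or the gripper's body presses on something with over 40 N, if the wrist force passes 120 N, or if a joint passes its speed limit or range.

## Robot

A 7-joint arm with a two-finger parallel gripper is mounted at the origin on the work surface. World frame = base frame: x ahead of the robot, y to its left, z up, the work surface at z = 0. Lengths are in m, angles in rad, forces in N, time in s.
With the tool pointing down it reaches from about 0.425 to 0.875 m from the base axis. Payload 4.7 kg.
Tool frame: the origin (TCP) lies where the fingers leave the gripper's body, on its centre line; the fingertips stand 70 mm ahead of it and the grasp point (between the pads) lies 51 mm ahead of it; z points along the fingers, y is the line along which they close (so a half turn about z gives the same grasp; the last joint's range is limited). The gripper opens to 87 mm and grips with 3 to 60 N. Pads are 19 mm wide; open, the fingers measure 117 mm over their backs; the gripper's body (75 mm by 190 mm) begins 51 mm behind the grasp point.
Start: joints at [1.196, 0.321, -0.07, 1.45, 0.023, 1.371, -0.057], TCP at [0.246, -0.602, 0.292] pointing down, gripper open.
Joint ranges: [-2.86, 2.86], [-0.3, 2.09], [-1.38, 1.24], [0.06, 2.45], [-1.56, 4.7], [0.09, 2.05], [-2.69, 2.69]. Speed limits (rad/s): [2.57, 2.57, 3.14, 3.14, 3.14, 3.14, 3.14].

## Interface

Orientations are given as a rotation vector (axis times angle).
In Python, from bench import get_state, get_image, get_calibration, close_job gives the robot as it stands.
- The arm moves only by the tool send_rows, never from a script. Its argument "rows" is a list of rows, each an object of numbers: "hand": the finger opening in mm, from 0 to 87; "x", "y", "z": the shift along the world's x, y, z in mm; "roll": the turn about the world's z in degrees. A call has 1 to 10 rows; each row shifts and turns the commanded pose from where the row before left it; what a row does not reach is not made up. A row lasts 1/10 s, in which the tool goes at most 50 mm and 8.59 degrees, less where a joint would pass 70% of its speed; a pose out of reach is approached as far as the arm can. A call is refused whole if a number of a shift passes 50 or a number of a turn 8.59, either way. A call with a gripper value outside its range is refused whole. The fingers move at their own pace and stop on an object; "force" is the grip in N (left out, the last holds). Time passes only in rows, so rows that do not move let the fingers close. It gives the time, the measured TCP pose, the force, the opening and the grip force at its end, in the units of the state.
- get_state(): the state, without advancing time (a new reading comes with each control period).
- get_image(name): name is "scene" or "side" or "wrist"; returns the picture (420x560x3 uint8, blue, green, red); there is no depth.
- get_calibration(name): a dict with "mtx" (3x3 intrinsics, pixels), "world_from_camera" (4x4, takes a point from camera to world coordinates). Camera axes: x right, y down, z forward; pixel columns grow to the right and rows downward; lengths in m; the calibration is good to about 2 mm. A picture is of the moment at which its call begins: read the wrist's pose just before it. get_calibration takes no time and is no camera call; for the wrist camera it gives the pose at the moment of the call.
- close_job(): hands the job in; it is judged then, once.
The state is a dict: "time": time; "joint_positions": joint angles; "qd": joint speeds; "joint_torque": joint torques, N m; "position": TCP position; "tool_rot": TCP orientation; "ft_force": force on the tool from outside, world axes, zero at the start; "torque": the same for the moment, N m; "grip_width": opening from 0.0 (shut) to 1.0 (fully open); "grip_force": force on a finger pad.
Only numpy, scipy, OpenCV 4.12 (cv2) and the standard library are available. Lean on these libraries where they do the work, as an engineer would, in place of code of your own. Each camera call takes 0.05 s, during which the arm holds its last target. There are 200 camera calls.

## Working session

There is one attempt and no reset: what is moved stays moved. The work goes in short steps, Python scripts to look and compute and a tool call to move; the robot and the scene stay as the last step left them, time stands still between calls to the robot, and variables do not carry over. Pictures are saved under pics/ and viewed, at most 10 in all, crops included, and the job is handed in when it is done.

Besides the shell and the picture viewer there is one more tool, called after "Request:" as a command line: name --argument value ..., lists and objects as JSON in quotes. send_rows: Moves the arm, as the interface text tells. Its arguments: {"type":"object","properties":{"rows":{"type":"array","items":{"type":"object","properties":{"hand":{"type":"number"},"x":{"type":"number"},"y":{"type":"number"},"z":{"type":"number"},"roll":{"type":"number"}}}},"force":{"type":"number"}},"required":["rows"]}

```bash
ls; mkdir -p pics
python3 - <<'E'
from bench import *
import cv2,numpy as np
for n in("scene","side","wrist"):
    cv2.imwrite(f"pics/{n}0.png",get_image(n)); c=get_calibration(n); print(n,np.round(c["mtx"],1).tolist(),np.round(c["world_from_camera"],3).tolist())
a=cv2.imread("pics/scene0.png");b=cv2.imread("pics/side0.png")
s=get_state();print(s["position"],s["tool_rot"],s["grip_width"],s["ft_force"],s["time"])
E
```

```text
pics
scene [[416.8, 0.0, 274.2], [0.0, 416.8, 210.6], [0.0, 0.0, 1.0]] [[0.089, 0.717, -0.692, 1.33], [0.996, -0.056, 0.071, -0.085], [0.013, -0.695, -0.719, 1.019], [0.0, 0.0, 0.0, 1.0]]
side [[486.1, 0.0, 276.2], [0.0, 486.1, 212.5], [0.0, 0.0, 1.0]] [[0.945, -0.259, 0.199, 0.197], [-0.326, -0.736, 0.594, -0.715], [-0.007, -0.626, -0.78, 1.104], [0.0, 0.0, 0.0, 1.0]]
wrist [[370.0, 0.0, 281.3], [0.0, 370.0, 207.3], [0.0, 0.0, 1.0]] [[0.379, -0.895, -0.235, 0.309], [-0.925, -0.367, -0.095, -0.577], [-0.002, 0.254, -0.967, 0.384], [0.0, 0.0, 0.0, 1.0]]
[ 0.24622986 -0.60120639  0.2914037 ] [-3.08100798e+00 -6.06595641e-01  5.72942946e-04] 1.001684983101801 [ 0.92082467 -0.29113878 -0.87799145] 0.15
```

View pics/scene0.png

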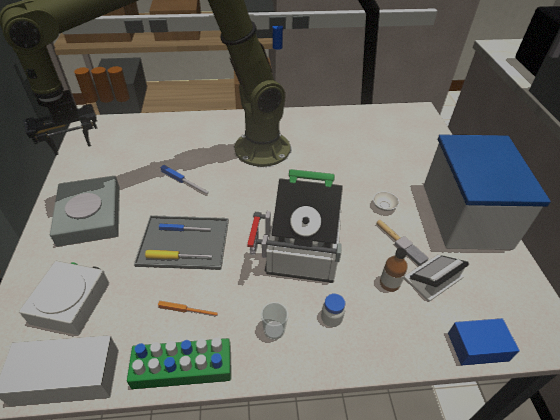

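View pics/side0.png

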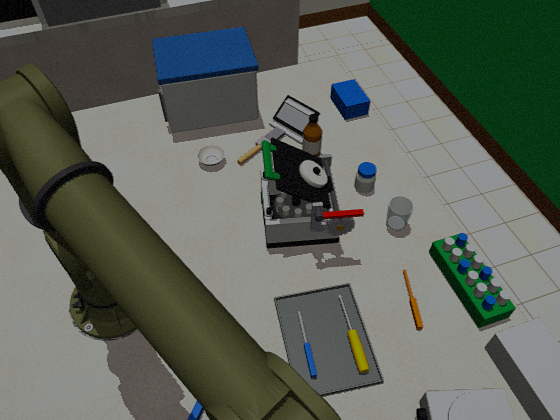

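View pics/wrist0.png

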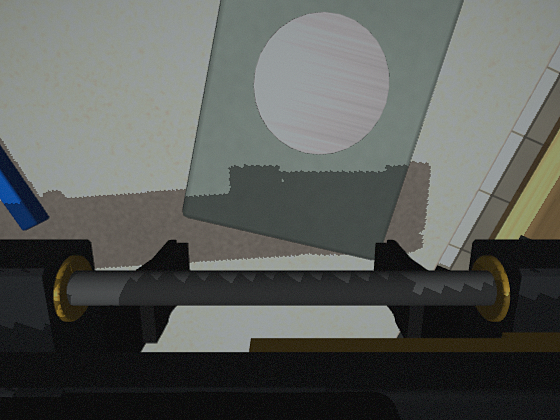

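The scene view shows the rod in the tray (handle about 173,228), a bigger blue decoy at (183,178), and the red pawl at (254,230). In the side view the rod is at (305,345) and the pawl at (345,213), while the wrist view shows neither. Next I measure the rod and the pawl from both views.

```bash
cat > h.py <<'E'
import cv2,numpy as np
from bench import get_state,get_image,get_calibration,close_job
def ray(n,p,c=None):
    c=c or get_calibration(n);T=np.array(c["world_from_camera"]);K=np.array(c["mtx"])
    d=T[:3,:3]@np.linalg.solve(K,[p[0],p[1],1.]);return T[:3,3],d/np.linalg.norm(d)
def plane(n,p,z,c=None):
    o,d=ray(n,p,c);return o+d*(z-o[2])/d[2]
def tri(r1,r2):
    (o1,d1),(o2,d2)=r1,r2
    s=np.linalg.lstsq(np.c_[d1,-d2],o2-o1,rcond=None)[0]
    a,b=o1+s[0]*d1,o2+s[1]*d2;return (a+b)/2,np.linalg.norm(a-b)*1000
def blobs(im,lo,hi,mn=20):
    h=cv2.cvtColor(im,cv2.COLOR_BGR2HSV);m=cv2.inRange(h,np.array(lo),np.array(hi))
    k,l,s,c=cv2.connectedComponentsWithStats(m)
    return [(c[i],s[i],cv2.boxPoints(cv2.minAreaRect(np.argwhere(l==i)[:,::-1].astype(np.float32)))) for i in range(1,k) if s[i,4]>=mn]
def ends(b):  # middles of the short sides of a box
    if np.linalg.norm(b[0]-b[1])>np.linalg.norm(b[1]-b[2]): b=np.roll(b,-1,0)
    return (b[0]+b[1])/2,(b[2]+b[3])/2
E
cat > m.py <<'E'
from h import *
np.set_printoptions(precision=4,suppress=True)
P={n:cv2.imread(f"pics/{n}0.png") for n in("scene","side")}
for nm,lo,hi,z in(("blue",(100,120,50),(130,255,255),.022),("red",(0,170,80),(6,255,255),.18),("green",(50,120,60),(80,255,255),.23)):
  E={}
  for n in P:
    for c,s,b in blobs(P[n],lo,hi):
      if nm=="blue" and not((n=="scene" and 150<c[0]<215 and 215<c[1]<240)or(n=="side" and 290<c[0]<325 and 330<c[1]<385)):continue
      if nm!="blue" and s[4]<40:continue
      e=ends(b);E.setdefault(n,[]).append((c,e))
      print(nm,n,c,s[4],[plane(n,q,z)[:2] for q in e],"c",plane(n,c,z)[:2])
  if all(n in E for n in P):
    for A in E["scene"][:2]:
     for B in E["side"][:2]:
      print(" tri c",tri(ray("scene",A[0]),ray("side",B[0])))
      for i in(0,1):
       for j in(0,1): print("  ",i,j,*tri(ray("scene",A[1][i]),ray("side",B[1][j])))
E
python3 m.py
```

```text
blue scene [170.8817 225.6452] 93 [array([ 0.4056, -0.3598]), array([ 0.4177, -0.2831])] c [ 0.4116 -0.3218]
blue side [309.9214 359.5502] 229 [array([ 0.4107, -0.2844]), array([ 0.3985, -0.3678])] c [ 0.4046 -0.3266]
 tri c (array([ 0.4057, -0.3237,  0.0152]), np.float64(0.9195640241989185))
   0 0 [ 0.4173 -0.3267  0.0579] 60.299050298327955
   0 1 [ 0.3992 -0.3635  0.0139] 3.584506737841146
   1 0 [ 0.4122 -0.2833  0.0168] 2.0160626841214055
   1 1 [ 0.3946 -0.3207 -0.0254] 66.9150109797636
red scene [253.2534 230.637 ] 146 [array([ 0.542 , -0.0517]), array([ 0.6393, -0.0756])] c [ 0.5924 -0.0639]
red side [342.6447 212.6041] 197 [array([ 0.6333, -0.0785]), array([ 0.5382, -0.0539])] c [ 0.5851 -0.0659]
 tri c (array([ 0.5874, -0.0632,  0.1749]), np.float64(1.504700309646306))
   0 0 [ 0.6062 -0.0779  0.2253] 57.50295444602723
   0 1 [ 0.5393 -0.0516  0.1771] 0.21310288972032954
   1 0 [ 0.6355 -0.0754  0.1754] 0.179314151602611
   1 1 [ 0.5688 -0.0493  0.1254] 64.44545429973353
green scene [308.2192 175.0654] 260 [array([0.4437, 0.1748]), array([0.4342, 0.0485])] c [0.4365 0.1039
[... 837 characters left out ...]
 0.7135 -0.185   0.3842] 587.5090477960118
   1 0 [ 0.676  -0.126   0.3561] 316.392111167339
   1 1 [ 0.6836 -0.2272  0.3701] 500.5488428153281
 tri c (array([ 0.6793, -0.0865,  0.1979]), np.float64(592.1872434212652))
   0 0 [0.6794 0.0134 0.1647] 545.5803568118959
   0 1 [0.6572 0.002  0.0454] 489.3396933960671
   1 0 [ 0.6957 -0.1603  0.3324] 658.7468082780387
   1 1 [ 0.678  -0.1841  0.2449] 623.2648349357731
 tri c (array([ 0.8714, -0.2708,  0.0113]), np.float64(16.163430601907102))
   0 0 [ 0.8696 -0.1346  0.0428] 11.638762287653744
   0 1 [ 0.8834 -0.2528 -0.0235] 233.01661807723698
   1 0 [ 0.8585 -0.2737  0.1531] 206.45722487787486
   1 1 [ 0.8718 -0.3873  0.042 ] 1.5664836330879894
```

Request:
send_rows --rows '[{"x": 20,"y": 36,"z": -11,"roll": 7.3,"hand": 32},{"x": 20,"y": 36,"z": -11,"roll": 7.3,"hand": 32},{"x": 20,"y": 36,"z": -11,"roll": 7.3,"hand": 32},{"x": 20,"y": 36,"z": -11,"roll": 7.3,"hand": 32},{"x": 20,"y": 36,"z": -11,"roll": 7.3,"hand": 32},{"x": 20,"y": 36,"z": -11,"roll": 7.3,"hand": 32},{"x": 20,"y": 36,"z": -11,"roll": 7.3,"hand": 32},{"x": 20,"y": 36,"z": -11,"roll": 7.3,"hand": 32},{"hand": 32},{"hand": 32}]' --force 60

```text
schema error: expected keys hand, x, y, z, roll
```

```bash
cat > w.py <<'E'
from h import *
import sys
np.set_printoptions(precision=4,suppress=True)
s=get_state();print(s["time"],s["position"],s["tool_rot"],s["joint_positions"])
c=get_calibration("wrist");im=get_image("wrist");cv2.imwrite("pics/w1.png",im)
for cc,st,b in blobs(im,(100,120,50),(130,255,255),150):
    e=ends(b);print(cc,st[4],"c",plane("wrist",cc,.022,c)[:2],[plane("wrist",q,.022,c)[:2] for q in e])
E
python3 w.py
```

```text
0.15 [ 0.2462 -0.6012  0.2914] [-3.081  -0.6066  0.0006] [ 1.1961  0.3217 -0.0701  1.4514  0.0226  1.3708 -0.0569]
[ 15.126  203.8284] 921 c [ 0.1231 -0.362 ] [array([ 0.146, -0.335]), array([ 0.104, -0.382])]
```

View pics/w1.png

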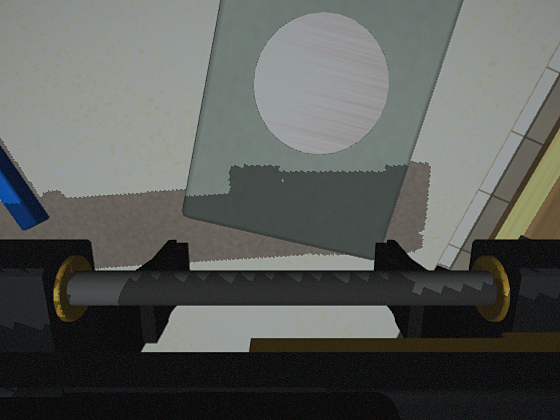

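The call was refused because every row needs all the keys, so the arm hasn't moved and this picture is the same as before. I'll send it again with full rows.

Request:
send_rows --rows '[{"x": 20,"y": 36,"z": -11,"roll": 7.3,"hand": 32},{"x": 20,"y": 36,"z": -11,"roll": 7.3,"hand": 32},{"x": 20,"y": 36,"z": -11,"roll": 7.3,"hand": 32},{"x": 20,"y": 36,"z": -11,"roll": 7.3,"hand": 32},{"x": 20,"y": 36,"z": -11,"roll": 7.3,"hand": 32},{"x": 20,"y": 36,"z": -11,"roll": 7.3,"hand": 32},{"x": 20,"y": 36,"z": -11,"roll": 7.3,"hand": 32},{"x": 20,"y": 36,"z": -11,"roll": 7.3,"hand": 32},{"x": 0,"y": 0,"z": 0,"roll": 0,"hand": 32},{"x": 0,"y": 0,"z": 0,"roll": 0,"hand": 32}]' --force 60

```text
time: 1.2
position: [0.4066, -0.3127, 0.2041]
tool_rot: [-2.393, -2.036, 0.001]
ft_force: [-0.7, -0.3, 0.2]
grip_width: 0.373
grip_force: 0.0
```

```bash
sed -i 's/w1.png/w2.png/' w.py; python3 w.py
```

```text
1.2 [ 0.4066 -0.3127  0.2041] [-2.3926 -2.0355  0.0008] [ 0.9606  0.1146 -0.3781  1.8878  0.0468  1.148   0.4045]
[284.1785 212.2227] 1787 c [ 0.4069 -0.321 ] [array([ 0.413 , -0.2821]), array([ 0.4002, -0.3616])]
[  5.3015 240.6527] 262 c [ 0.1869 -0.3088] [array([ 0.194 , -0.2992]), array([ 0.1743, -0.3216])]
```

View pics/w2.png

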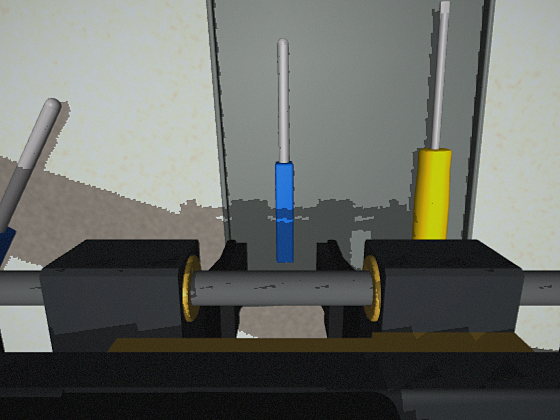

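The handle is at pixel (284,212), aligned with the tool, and the tray wall (column 225) is about 45 mm away. The yellow screwdriver is well clear, so I'm going down to grasp.

Request:
send_rows --rows '[{"x": 2,"y": 6,"z": -35,"roll": 0,"hand": 32},{"x": 0,"y": 0,"z": -35,"roll": 0,"hand": 32},{"x": 0,"y": 0,"z": -30,"roll": 0,"hand": 32},{"x": 0,"y": 0,"z": -20,"roll": 0,"hand": 32},{"x": 0,"y": 0,"z": -6,"roll": 0,"hand": 32},{"x": 0,"y": 0,"z": 0,"roll": 0,"hand": 32},{"x": 0,"y": 0,"z": 0,"roll": 0,"hand": 0},{"x": 0,"y": 0,"z": 0,"roll": 0,"hand": 0},{"x": 0,"y": 0,"z": 0,"roll": 0,"hand": 0},{"x": 0,"y": 0,"z": 0,"roll": 0,"hand": 0}]' --force 60

```text
time: 2.25
position: [0.409, -0.3081, 0.0794]
tool_rot: [2.393, 2.032, 0.0]
ft_force: [-0.2, 0.3, 3.6]
grip_width: 0.153
grip_force: 60.0
```

Request:
send_rows --rows '[{"x": 0,"y": 0,"z": 20,"roll": 0,"hand": 0},{"x": 0,"y": 0,"z": 40,"roll": 0,"hand": 0},{"x": 0,"y": 0,"z": 40,"roll": 0,"hand": 0},{"x": 0,"y": 0,"z": 40,"roll": 0,"hand": 0},{"x": 10,"y": 4,"z": 31,"roll": -0.8,"hand": 0},{"x": 40,"y": 18,"z": 0,"roll": -0.9,"hand": 0},{"x": 40,"y": 18,"z": 0,"roll": -0.9,"hand": 0},{"x": 40,"y": 18,"z": 0,"roll": -0.9,"hand": 0},{"x": 40,"y": 18,"z": 0,"roll": -0.9,"hand": 0},{"x": 15,"y": 8,"z": 0,"roll": 0,"hand": 0}]' --force 60

```text
time: 3.25
position: [0.5966, -0.2197, 0.249]
tool_rot: [-2.466, -1.945, -0.005]
ft_force: [0.3, 0.3, -0.6]
grip_width: 0.151
grip_force: 60.0
```

Run:
```python
from h import *
np.set_printoptions(precision=4,suppress=True)
s=get_state();print(s["time"],s["position"],s["tool_rot"],s["joint_positions"],s["ft_force"])
for n in("wrist","side","scene"):
    c=get_calibration(n);im=get_image(n);cv2.imwrite(f"pics/{n}3.png",im)
    if n=="wrist":np.savez("c3.npz",**c)
    for cc,st,b in blobs(im,(0,170,60),(6,255,255),60):
        print(n,cc,st,b.tolist(),[plane(n,q,.18,c)[:2] for q in ends(b)])
```

```text
3.25 [ 0.5966 -0.2197  0.249 ] [-2.4658 -1.9452 -0.0049] [ 0.6972  0.3523 -0.4848  1.5341  0.1647  1.2954 -0.0419] [ 0.2546  0.268  -0.6007]
side [341.0124 213.5436] [323 209  38  10 241] [[322.6902770996094, 211.35400390625], [359.8584289550781, 208.87612915039062], [360.3495788574219, 216.24337768554688], [323.1814270019531, 218.72125244140625]] [array([ 0.6252, -0.0799]), array([ 0.5369, -0.057 ])]
scene [253.2534 230.6301] [248 217  12  28 146] [[247.2941436767578, 243.82354736328125], [254.29415893554688, 215.82354736328125], [259.23529052734375, 217.058837890625], [252.23529052734375, 245.058837890625]] [array([ 0.5411, -0.0514]), array([ 0.6393, -0.0756])]
```

View pics/wrist3.png

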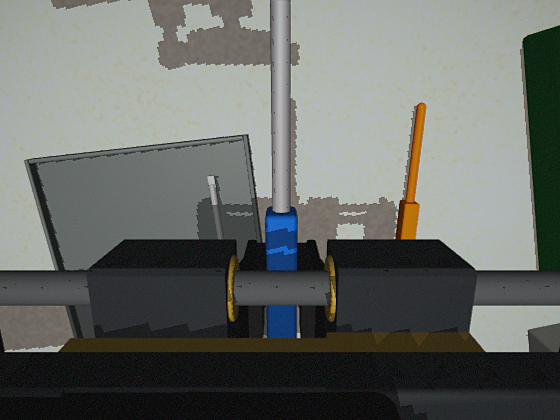

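View pics/side3.png

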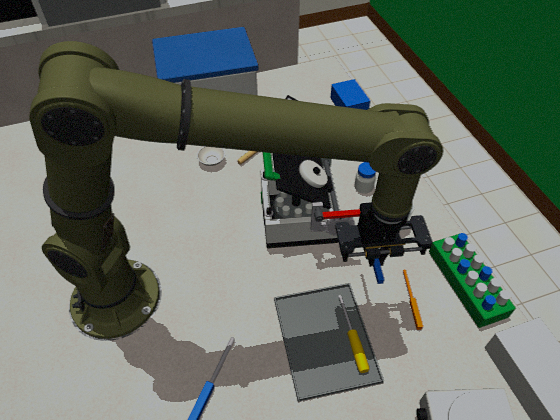

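The wrist view shows the rod straight along column 281. In the side view the pawl is clear at (341,213), still at angle 0. Its end has to be known to a few millimetres, so I'm making one enlarged crop of both views.

Run:
```python
from h import *
a=cv2.imread("pics/scene0.png")[205:257,230:280]; b=cv2.imread("pics/side0.png")[195:235,308:370]
f=lambda i,k:cv2.resize(i,None,fx=k,fy=k,interpolation=cv2.INTER_NEAREST)
A=f(a,7);B=f(b,7);H=max(A.shape[0],B.shape[0])
p=lambda i:cv2.copyMakeBorder(i,0,H-i.shape[0],0,6,cv2.BORDER_CONSTANT)
o=np.clip(np.hstack([p(A),p(B)])*1.5,0,255).astype(np.uint8);print(o.shape);cv2.imwrite("pics/crop.png",o)
```

```text
(364, 796, 3)
```

View pics/crop.png

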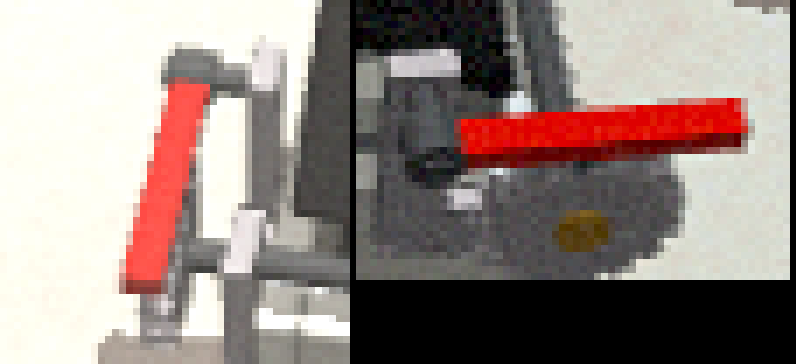

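Run:
```python
from h import *
np.set_printoptions(precision=4,suppress=True)
a=cv2.imread("pics/scene0.png");b=cv2.imread("pics/side0.png")
print(a[238:250,249].tolist(),a[238:250,252].tolist())
print(b[211,356:366,2],b[214,356:366].tolist()); print(b[206:222,357].tolist())
for v in(243.5,244,244.5,245,246.5,247): print(v,plane("scene",(250,v),.18)[:2],plane("scene",(250,v),.168)[:2])
for q in((362.3,209),(362.3,213),(362,215.5)): print(q,plane("side",q,.18)[:2],plane("side",q,.168)[:2])
```

```text
[[45, 52, 174], [45, 52, 175], [49, 54, 175], [51, 55, 175], [52, 56, 175], [53, 58, 176], [49, 53, 165], [38, 46, 101], [35, 39, 93], [153, 162, 165], [154, 164, 167], [135, 142, 146]] [[55, 60, 176], [51, 58, 175], [55, 63, 177], [50, 56, 175], [50, 57, 176], [47, 55, 170], [48, 55, 170], [40, 47, 103], [36, 42, 87], [99, 100, 114], [115, 116, 120], [102, 103, 108]]
[152 146 147 146 151 149 150 148 143 147] [[0, 13, 101], [0, 0, 90], [0, 0, 69], [11, 2, 67], [0, 16, 63], [11, 11, 65], [0, 0, 59], [57, 63, 78], [120, 128, 129], [142, 150, 145]]
[[137, 144, 143], [137, 145, 146], [140, 148, 145], [73, 83, 147], [0, 9, 150], [0, 0, 146], [0, 0, 147], [0, 15, 151], [0, 0, 90], [0, 5, 62], [33, 38, 77], [153, 159, 152], [143, 150, 147], [136, 145, 143], [141, 147, 146], [144, 148, 144]]
243.5 [ 0.6362 -0.0748] [ 0.6262 -0.0747]
244 [ 0.6378 -0.0749] [ 0.6279 -0.0748]
244.5 [ 0.6395 -0.075 ] [ 0.6296 -0.0748]
245 [ 0.6412 -0.0751] [ 0.6313 -0.0749]
246.5 [ 0.6462 -0.0753] [ 0.6364 -0.0752]
247 [ 0.6478 -0.0754] [ 0.6381 -0.0753]
(362.3, 209) [ 0.635  -0.0715] [ 0.6407 -0.0632]
(362.3, 213) [ 0.6296 -0.0829] [ 0.6352 -0.0747]
(362, 215.5) [ 0.6256 -0.0897] [ 0.6311 -0.0816]
```

In the crop, the top edge of the bar's end is at scene (250,244.5) and side (362,211). Averaging the two puts the bar end at about (0.635,-0.076). Next I go down beside it and slide the rod under the overhang.

Request:
send_rows --rows '[{"x": -5,"y": 0,"z": -15,"roll": 0,"hand": 0},{"x": 0,"y": 0,"z": -16,"roll": 0,"hand": 0},{"x": 0,"y": 0,"z": 0,"roll": 0,"hand": 0},{"x": 2,"y": 9,"z": 0,"roll": 0,"hand": 0},{"x": 2,"y": 9,"z": 0,"roll": 0,"hand": 0},{"x": 2,"y": 9,"z": 0,"roll": 0,"hand": 0},{"x": 2,"y": 9,"z": 0,"roll": 0,"hand": 0},{"x": 2,"y": 9,"z": 0,"roll": 0,"hand": 0},{"x": 2,"y": 8,"z": 0,"roll": 0,"hand": 0},{"x": 0,"y": 0,"z": 0,"roll": 0,"hand": 0}]' --force 60

```text
time: 4.4
position: [0.6009, -0.1683, 0.2185]
tool_rot: [-2.468, -1.943, -0.001]
ft_force: [0.4, 0.3, -0.7]
grip_width: 0.153
grip_force: 60.0
```

Run:
```python
from h import *
a=get_image("scene");b=get_image("side");cv2.imwrite("pics/scene4.png",a);cv2.imwrite("pics/side4.png",b)
a=a[190:260,215:280];b=b[190:260,300:370]
f=lambda i:np.clip(cv2.resize(i,None,fx=5.5,fy=5.5,interpolation=cv2.INTER_NEAREST)*1.5,0,255).astype(np.uint8)
o=np.hstack([f(a),f(b)]);print(o.shape);cv2.imwrite("pics/crop4.png",o)
s=get_state();print(s["position"],s["ft_force"])
```

```text
(385, 743, 3)
[ 0.60041634 -0.1704482   0.2182919 ] [ 0.29334362  0.19717051 -1.06248856]
```

View pics/crop4.png

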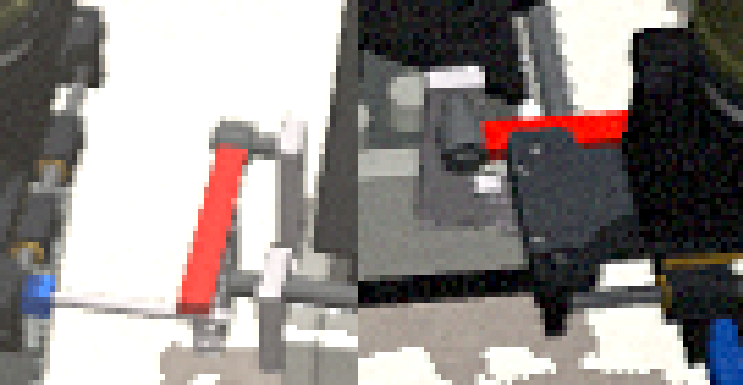

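The rod lies just under the bar's free end: scene crop (60-180, 305). I'll compute the lever arc now.

Run:
```python
import numpy as np
t=np.arange(0,2.16,.1);d=99
s=d*np.cos(t)+10*np.sin(t);z=d*np.sin(t)-10*np.cos(t)
for i in range(1,len(t)): print(round(t[i],2),*np.round([.972*(s[i]-s[i-1]),-.233*(s[i]-s[i-1]),z[i]-z[i-1]],1))
```

```text
0.1 0.5 -0.1 9.9
0.2 -0.5 0.1 9.9
0.3 -1.4 0.3 9.8
0.4 -2.4 0.6 9.6
0.5 -3.3 0.8 9.3
0.6 -4.2 1.0 9.0
0.7 -5.0 1.2 8.5
0.8 -5.8 1.4 7.9
0.9 -6.6 1.6 7.3
1.0 -7.3 1.7 6.6
1.1 -7.9 1.9 5.8
1.2 -8.4 2.0 5.0
1.3 -8.8 2.1 4.1
1.4 -9.2 2.2 3.1
1.5 -9.4 2.3 2.2
1.6 -9.6 2.3 1.2
1.7 -9.7 2.3 0.2
1.8 -9.6 2.3 -0.8
1.9 -9.5 2.3 -1.8
2.0 -9.3 2.2 -2.7
2.1 -9.0 2.2 -3.7
```

Request:
send_rows --rows '[{"x": 3,"y": 4,"z": 0,"roll": 0,"hand": 0},{"x": 0,"y": 0,"z": 4,"roll": 0,"hand": 0},{"x": 0,"y": 0,"z": 4,"roll": 0,"hand": 0},{"x": 0,"y": 0,"z": 4,"roll": 0,"hand": 0},{"x": 0,"y": 0,"z": 4,"roll": 0,"hand": 0},{"x": 0,"y": 0,"z": 0,"roll": 0,"hand": 0}]' --force 60

```text
time: 5.1
position: [0.6035, -0.1668, 0.2349]
tool_rot: [2.47, 1.939, 0.0]
ft_force: [0.8, 0.2, -1.8]
grip_width: 0.153
grip_force: 60.0
```

Request:
send_rows --rows '[{"x": 0,"y": 0,"z": 9.9,"roll": 0,"hand": 0},{"x": -1,"y": 0.2,"z": 9.8,"roll": 0,"hand": 0},{"x": -1.9,"y": 0.4,"z": 9.7,"roll": 0,"hand": 0},{"x": -2.8,"y": 0.7,"z": 9.4,"roll": 0,"hand": 0},{"x": 0,"y": 0,"z": 0,"roll": 0,"hand": 0}]' --force 60

```text
time: 5.6
position: [0.5982, -0.1651, 0.2754]
tool_rot: [2.469, 1.938, 0.003]
ft_force: [0.5, 0.1, -0.6]
grip_width: 0.151
grip_force: 60.0
```

```bash
cat > p.py <<'E'
from h import *
np.set_printoptions(precision=4,suppress=True)
s=get_state();print(s["time"],s["position"],s["ft_force"],s["joint_positions"])
for n in("side","scene"):
    im=get_image(n);cv2.imwrite(f"pics/{n}_p.png",im)
    for cc,st,b in blobs(im,(0,170,60),(6,255,255),15): print(n,cc,st,b.round().tolist())
# expected projections of the bar's mid line for angles
for n in("side","scene"):
    c=get_calibration(n);T=np.linalg.inv(c["world_from_camera"]);K=np.array(c["mtx"])
    for t in(.4,.5,.6,1.6,1.9,2.0,2.1,2.2,2.3):
        q=[]
        for r in(.056,.11):
            p=T@[.528+.972*r*np.cos(t),-.0499-.233*r*np.cos(t),.174+r*np.sin(t),1];p=K@p[:3];q+=list(np.round(p[:2]/p[2]))
        print(n,t,q)
E
python3 p.py
```

```text
5.6 [ 0.5982 -0.1651  0.2754] [ 0.4699  0.1345 -0.5573] [ 0.6429  0.3055 -0.5122  1.5407  0.1529  1.3321 -0.1247]
side [325.16 212.56] [321 209   9   8  50] [[321.0, 210.0], [328.0, 208.0], [330.0, 215.0], [322.0, 217.0]]
scene [252.989  223.1538] [248 215  11  17  91] [[247.0, 230.0], [255.0, 214.0], [260.0, 216.0], [251.0, 233.0]]
side 0.4 [np.float64(340.0), np.float64(208.0), np.float64(361.0), np.float64(201.0)]
side 0.5 [np.float64(339.0), np.float64(207.0), np.float64(360.0), np.float64(198.0)]
side 0.6 [np.float64(338.0), np.float64(206.0), np.float64(358.0), np.float64(196.0)]
side 1.6 [np.float64(319.0), np.float64(201.0), np.float64(320.0), np.float64(185.0)]
side 1.9 [np.float64(312.0), np.float64(202.0), np.float64(305.0), np.float64(188.0)]
side 2.0 [np.float64(310.0), np.float64(203.0), np.float64(301.0), np.float64(190.0)]
side 2.1 [np.float64(308.0), np.float64(204.0), np.float64(297.0), np.float64(191.0)]
side 2.2 [np.float64(306.0), np.float64(205.0), np.float64(293.0), np.float64(194.0)]
side 2.3 [np.float64(304.0), np.float64(206.0), np.float64(289.0), np.float64(196.0)]
scene 0.4 [np.float64(254.0), np.float64(223.0), np.float64(250.0), np.float64(231.0)]
scene 0.5 [np.float64(254.0), np.float64(221.0), np.float64(250.0), np.float64(227.0)]
scene 0.6 [np.float64(254.0), np.float64(219.0), np.float64(250.0), np.float64(223.0)]
scene 1.6 [np.float64(257.0), np.float64(200.0), np.float64(257.0), np.float64(185.0)]
scene 1.9 [np.float64(258.0), np.float64(196.0), np.float64(259.0), np.float64(178.0)]
scene 2.0 [np.float64(258.0), np.float64(196.0), np.float64(259.0), np.float64(177.0)]
scene 2.1 [np.float64(259.0), np.float64(195.0), np.float64(260.0), np.float64(176.0)]
scene 2.2 [np.float64(259.0), np.float64(195.0), np.float64(261.0), np.float64(175.0)]
scene 2.3 [np.float64(259.0), np.float64(195.0), np.float64(261.0), np.float64(175.0)]
```

The pawl is coming up with the rod: its end is at scene row 231, so about 0.4 rad. I'll keep following the arc.

Request:
send_rows --rows '[{"x": -3.7,"y": 0.9,"z": 9.2,"roll": 0,"hand": 0},{"x": -4.6,"y": 1.1,"z": 8.8,"roll": 0,"hand": 0},{"x": -5.4,"y": 1.3,"z": 8.2,"roll": 0,"hand": 0},{"x": -6.2,"y": 1.5,"z": 7.6,"roll": 0,"hand": 0},{"x": -7,"y": 1.6,"z": 7,"roll": 0,"hand": 0},{"x": -7.6,"y": 1.8,"z": 6.2,"roll": 0,"hand": 0},{"x": -8.1,"y": 2,"z": 5.4,"roll": 0,"hand": 0},{"x": -8.6,"y": 2.1,"z": 4.5,"roll": 0,"hand": 0},{"x": -9,"y": 2.2,"z": 3.6,"roll": 0,"hand": 0},{"x": -9.3,"y": 2.2,"z": 2.7,"roll": 0,"hand": 0}]' --force 60

```text
time: 6.7
position: [0.5275, -0.1483, 0.3367]
tool_rot: [2.471, 1.94, 0.001]
ft_force: [2.4, 0.5, -1.2]
grip_width: 0.153
grip_force: 60.0
```

Request:
send_rows --rows '[{"x": -9.5,"y": 2.3,"z": 1.7,"roll": 0,"hand": 0},{"x": -9.6,"y": 2.3,"z": 0.7,"roll": 0,"hand": 0},{"x": -9.6,"y": 2.3,"z": -0.3,"roll": 0,"hand": 0},{"x": -9.5,"y": 2.3,"z": -1.3,"roll": 0,"hand": 0},{"x": -9.4,"y": 2.2,"z": -2.2,"roll": 0,"hand": 0},{"x": -9.2,"y": 2.2,"z": -3.2,"roll": 0,"hand": 0},{"x": 0,"y": 0,"z": 0,"roll": 0,"hand": 0}]' --force 60

```text
time: 7.4
position: [0.4699, -0.1346, 0.3312]
tool_rot: [-2.47, -1.939, 0.002]
ft_force: [1.3, -0.2, -0.4]
grip_width: 0.153
grip_force: 60.0
```

```bash
python3 p.py | grep -v float
```

```text
7.4 [ 0.4699 -0.1346  0.3312] [ 1.2788 -0.228  -0.3558] [ 0.7421 -0.0226 -0.5055  1.7612 -0.0105  1.4018 -0.0011]
scene [258.4286 191.8571] [257 185   5  12  35] [[257.0, 185.0], [261.0, 185.0], [261.0, 196.0], [257.0, 196.0]]
scene [257.5    207.0714] [255 200   6  13  42] [[255.0, 212.0], [256.0, 200.0], [260.0, 200.0], [259.0, 212.0]]
```

Run:
```python
from h import *
a=cv2.imread("pics/scene_p.png")
for v in range(170,216,2): print(v,a[v,254:266].tolist())
b=cv2.imread("pics/side_p.png");r=b.astype(int);m=(r[...,2]>r[...,1]*2+15)&(r[...,2]>40)
ys,xs=np.nonzero(m[170:230,270:380]);print("side red",len(ys), [(x+270,y+170) for x,y in zip(xs,ys)][::12])
```

```text
170 [[170, 179, 181], [169, 178, 180], [168, 178, 180], [171, 181, 181], [170, 180, 180], [172, 181, 181], [173, 181, 181], [174, 182, 181], [172, 181, 182], [171, 179, 182], [168, 178, 181], [170, 179, 179]]
172 [[168, 177, 180], [168, 178, 181], [170, 179, 181], [171, 180, 181], [170, 180, 181], [169, 179, 179], [170, 179, 181], [171, 181, 182], [170, 180, 181], [169, 178, 181], [168, 177, 180], [172, 181, 182]]
174 [[169, 178, 181], [168, 178, 181], [172, 180, 181], [170, 180, 181], [170, 178, 181], [169, 178, 181], [170, 179, 181], [170, 179, 181], [170, 179, 180], [170, 180, 180], [172, 181, 181], [170, 180, 180]]
176 [[170, 179, 180], [171, 181, 181], [173, 184, 182], [178, 187, 183], [172, 182, 180], [149, 159, 177], [161, 169, 178], [181, 190, 183], [179, 188, 182], [176, 185, 183], [172, 182, 181], [171, 181, 182]]
178 [[173, 181, 181], [173, 182, 183], [168, 178, 176], [130, 138, 157], [33, 40, 145], [44, 49, 147], [43, 48, 147], [42, 48, 153], [37, 45, 148], [108, 114, 136], [174, 184, 183], [173, 183, 182]]
180 [[157, 161, 165], [157, 161, 164], [148, 154, 160], [76, 81, 
[... 2858 characters left out ...]
179, 181], [171, 180, 183], [171, 179, 182]]
210 [[162, 171, 176], [60, 63, 140], [46, 49, 146], [49, 53, 146], [47, 52, 148], [42, 51, 148], [84, 91, 149], [152, 161, 164], [174, 183, 183], [172, 180, 180], [173, 181, 182], [171, 182, 183]]
212 [[145, 152, 161], [46, 52, 141], [41, 46, 149], [43, 50, 150], [45, 49, 150], [41, 46, 144], [76, 80, 128], [143, 151, 150], [174, 184, 185], [171, 181, 183], [174, 182, 183], [160, 170, 172]]
214 [[77, 77, 78], [85, 86, 86], [88, 91, 87], [89, 91, 90], [88, 90, 90], [85, 88, 90], [74, 77, 80], [90, 92, 92], [120, 124, 126], [115, 119, 120], [117, 123, 125], [140, 145, 147]]
side red 18 [(np.int64(315), np.int64(207)), (np.int64(313), np.int64(209))]
```

The bar end is at scene row 177 with the rod holding it, so the pawl is at about 2.05 rad. I'll nudge it 0.12 rad further, then back the rod off.

Request:
send_rows --rows '[{"x": -5.4,"y": 1.3,"z": -2.3,"roll": 0,"hand": 0},{"x": -5.4,"y": 1.3,"z": -2.5,"roll": 0,"hand": 0},{"x": 0,"y": 0,"z": 0,"roll": 0,"hand": 0}]' --force 60

```text
time: 7.8
position: [0.4599, -0.1321, 0.3265]
tool_rot: [-2.47, -1.94, 0.001]
ft_force: [0.2, -0.9, -0.7]
grip_width: 0.152
grip_force: 60.0
```

Request:
send_rows --rows '[{"x": 9,"y": -2,"z": 3,"roll": 0,"hand": 0},{"x": 0,"y": -15,"z": 4,"roll": 0,"hand": 0},{"x": -4,"y": -35,"z": 4,"roll": 0,"hand": 0},{"x": -5,"y": -45,"z": 0,"roll": 0,"hand": 0},{"x": 0,"y": 0,"z": 0,"roll": 0,"hand": 0}]' --force 60

```text
time: 8.3
position: [0.4584, -0.238, 0.3376]
tool_rot: [2.48, 1.926, -0.005]
ft_force: [-0.3, -0.1, -1.4]
grip_width: 0.151
grip_force: 60.0
```

```bash
python3 p.py | grep -v float
python3 - <<'E'
from h import *
for n,(y0,y1,x0,x1) in dict(scene=(170,216,245,275),side=(175,225,285,345)).items():
    r=cv2.imread(f"pics/{n}_p.png").astype(int);m=((r[...,2]>r[...,1]*1.6+15)&(r[...,2]>35))[y0:y1,x0:x1]
    print(n);[print(y0+i*2,"".join("#" if q else "." for q in l)) for i,l in enumerate(m[::2])]
E
```

```text
8.3 [ 0.4584 -0.238   0.3376] [-0.2832 -0.0958 -1.4181] [ 0.8274  0.035  -0.41    1.6959  0.0176  1.4138  0.1644]
side [296.0417 195.6806] [291 191  12  12  72] [[289.0, 195.0], [294.0, 189.0], [303.0, 196.0], [299.0, 202.0]]
scene [259.6076 186.5823] [257 177   6  19  79] [[257.0, 195.0], [258.0, 177.0], [263.0, 177.0], [261.0, 195.0]]
scene [257.8864 206.5682] [256 201   5  12  44] [[256.0, 201.0], [260.0, 201.0], [260.0, 212.0], [256.0, 212.0]]
scene
170 ..............................
172 ..............................
174 ..............................
176 ..............................
178 .............######...........
180 .............#####............
182 .............#####............
184 .............#####............
186 .............#####............
188 ............######............
190 ............#####.............
192 ............#####.............
194 ............#####.............
196 ...............##.............
198 ..............................
200 ...........#####..............
202 ...........#####..............
204 ...........#####..............
206 ........
[... 1092 characters left out ...]
....##............................................
205 ............................................................
207 ............................................................
209 ............................................................
211 ............................................................
213 ............................................................
215 ............................................................
217 ............................................................
219 ............................................................
221 ............................................................
223 ............................................................
```

The pawl end is at side (292,192), about 2.15 to 2.2 rad, and it stays there. Now the rod goes back into the tray.

Request:
send_rows --rows '[{"x": -25,"y": -35,"z": -20,"roll": 2.5,"hand": 0},{"x": -24,"y": -35,"z": -30,"roll": 2.5,"hand": 0},{"x": 0,"y": 0,"z": -40,"roll": 0,"hand": 0},{"x": 0,"y": 0,"z": -40,"roll": 0,"hand": 0},{"x": 0,"y": 0,"z": -40,"roll": 0,"hand": 0},{"x": 0,"y": 0,"z": -40,"roll": 0,"hand": 0},{"x": 0,"y": 0,"z": -26,"roll": 0,"hand": 0},{"x": 0,"y": 0,"z": -12,"roll": 0,"hand": 0},{"x": 0,"y": 0,"z": -5,"roll": 0,"hand": 0},{"x": 0,"y": 0,"z": 0,"roll": 0,"hand": 0}]' --force 60

```text
time: 9.4
position: [0.4132, -0.298, 0.0865]
tool_rot: [2.383, 2.046, 0.001]
ft_force: [-0.8, -0.1, -0.0]
grip_width: 0.158
grip_force: 60.0
```

Request:
send_rows --rows '[{"x": -4,"y": -9,"z": 0,"roll": 0,"hand": 0},{"x": 0,"y": 0,"z": -3,"roll": 0,"hand": 0},{"x": 0,"y": 0,"z": -3,"roll": 0,"hand": 0},{"x": 0,"y": 0,"z": -1,"roll": 0,"hand": 0},{"x": 0,"y": 0,"z": 0,"roll": 0,"hand": 0}]' --force 60

```text
time: 9.9
position: [0.4085, -0.3072, 0.0794]
tool_rot: [2.384, 2.046, -0.001]
ft_force: [-0.9, -0.4, 3.1]
grip_width: 0.152
grip_force: 60.0
```

Request:
send_rows --rows '[{"x": 0,"y": 0,"z": 0,"roll": 0,"hand": 20},{"x": 0,"y": 0,"z": 0,"roll": 0,"hand": 32},{"x": 0,"y": 0,"z": 0,"roll": 0,"hand": 32},{"x": 0,"y": 0,"z": 15,"roll": 0,"hand": 32},{"x": 0,"y": 0,"z": 35,"roll": 0,"hand": 32},{"x": 0,"y": 0,"z": 45,"roll": 0,"hand": 32},{"x": 0,"y": 0,"z": 45,"roll": 0,"hand": 0},{"x": 0,"y": 0,"z": 45,"roll": 0,"hand": 0},{"x": 0,"y": 0,"z": 45,"roll": 0,"hand": 0},{"x": 0,"y": 0,"z": 45,"roll": 0,"hand": 0}]' --force 20

```text
time: 10.9
position: [0.4083, -0.3066, 0.356]
tool_rot: [2.383, 2.046, -0.0]
ft_force: [0.7, -0.8, -0.6]
grip_width: 0.09
grip_force: 0.0
```

```bash
sed -i 's/w2.png/w3.png/' w.py; python3 w.py; python3 p.py | grep -v float
```

```text
10.9 [ 0.4083 -0.3066  0.356 ] [ 2.3832  2.046  -0.    ] [ 0.9289  0.0126 -0.3385  1.6805  0.0044  1.4486  0.4379]
[281.4975 182.8321] 804 c [ 0.4058 -0.3207] [array([ 0.4118, -0.2819]), array([ 0.3997, -0.3606])]
[ 70.3533 228.9908] 1523 c [ 0.1448 -0.3381] [array([ 0.1822, -0.2961]), array([ 0.1072, -0.3839])]
10.95 [ 0.4106 -0.308   0.3642] [ 2.6856 -1.5939  5.4443] [ 0.9289  0.0082 -0.3384  1.6686  0.0042  1.4523  0.4381]
side [295.7031 195.6562] [291 191   9  12  64] [[290.0, 194.0], [295.0, 190.0], [303.0, 198.0], [299.0, 203.0]]
scene [259.5926 186.4444] [257 177   6  19  81] [[257.0, 195.0], [258.0, 177.0], [263.0, 177.0], [261.0, 195.0]]
scene [257.875  206.3333] [256 201   5  12  48] [[256.0, 201.0], [260.0, 201.0], [260.0, 212.0], [256.0, 212.0]]
```

The rod lies back where it was, and the pawl stays put. Next I go over to the lid's push point, keeping high over the pawl.

Request:
send_rows --rows '[{"x": 0,"y": 0,"z": 40,"roll": 0,"hand": 0},{"x": 9,"y": 45,"z": 0,"roll": 0,"hand": 0},{"x": 9,"y": 45,"z": 0,"roll": 0,"hand": 0},{"x": 9,"y": 45,"z": 0,"roll": 0,"hand": 0},{"x": 9,"y": 45,"z": 0,"roll": 0,"hand": 0},{"x": 9,"y": 45,"z": 0,"roll": 0,"hand": 0},{"x": 9,"y": 45,"z": 0,"roll": 0,"hand": 0},{"x": 9,"y": 45,"z": 0,"roll": 0,"hand": 0},{"x": 9,"y": 45,"z": 0,"roll": 0,"hand": 0},{"x": 9,"y": 45,"z": 0,"roll": 0,"hand": 0}]' --force 20

```text
time: 12.05
position: [0.489, 0.0997, 0.3927]
tool_rot: [-2.384, -2.046, 0.002]
ft_force: [1.1, -0.8, 0.6]
grip_width: 0.006
grip_force: 0.0
```

Request:
send_rows --rows '[{"x": 0,"y": 0,"z": -20,"roll": 0,"hand": 0},{"x": 0,"y": 0,"z": -20,"roll": 0,"hand": 0},{"x": 0,"y": 0,"z": -20,"roll": 0,"hand": 0},{"x": 0,"y": 0,"z": 0,"roll": 0,"hand": 0}]' --force 20

```text
time: 12.45
position: [0.4876, 0.0976, 0.3302]
tool_rot: [-2.38, -2.044, 0.009]
ft_force: [-0.6, -0.7, 0.0]
grip_width: 0.008
grip_force: 0.0
```

Run:
```python
from h import *
a=get_image("scene")[110:260,190:390];b=get_image("side")[110:260,210:410]
w=get_image("wrist")
f=lambda i,k:cv2.resize(i,None,fx=k,fy=k)
o=np.vstack([np.hstack([f(a,2),f(b,2)]),cv2.copyMakeBorder(f(w,.7),0,0,0,800-392,cv2.BORDER_CONSTANT)])
print(o.shape,get_state()["position"],get_state()["ft_force"]);cv2.imwrite("pics/lid.png",np.clip(o*1.4,0,255).astype(np.uint8))
```

```text
(594, 800, 3) [0.48958215 0.09805124 0.33429773] [ 0.04265481 -0.10783888 -0.23811943]
```

View pics/lid.png

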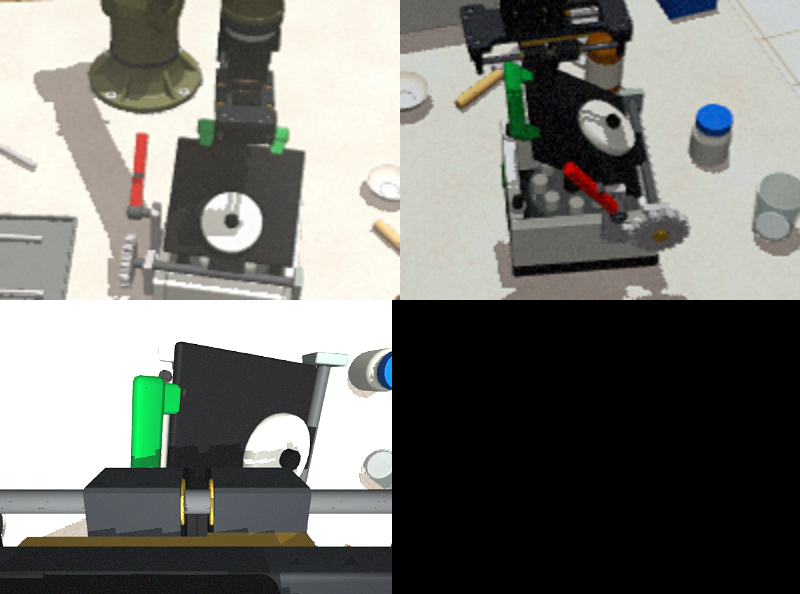

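The fingers are over the lid between the handle and the cap, and the pawl is well over to the front. I'll lower gently along the lid's arc.

Request:
send_rows --rows '[{"x": 0,"y": 0,"z": -8,"roll": 0,"hand": 0},{"x": 0,"y": 0,"z": -8,"roll": 0,"hand": 0},{"x": 0,"y": 0,"z": -7,"roll": 0,"hand": 0},{"x": 0,"y": 0,"z": -5,"roll": 0,"hand": 0},{"x": 0,"y": 0,"z": -5,"roll": 0,"hand": 0},{"x": -2,"y": 0.5,"z": -5,"roll": 0,"hand": 0},{"x": -3,"y": 0.7,"z": -5,"roll": 0,"hand": 0},{"x": -3,"y": 0.7,"z": -5,"roll": 0,"hand": 0}]' --force 20

```text
time: 13.4
position: [0.4816, 0.1, 0.286]
tool_rot: [2.383, 2.045, 0.001]
ft_force: [0.7, -0.4, 2.0]
grip_width: 0.002
grip_force: 1.0
```

Request:
send_rows --rows '[{"x": -3,"y": 0.7,"z": -5,"roll": 0,"hand": 0},{"x": -2.8,"y": 0.7,"z": -5,"roll": 0,"hand": 0},{"x": -2.6,"y": 0.6,"z": -5,"roll": 0,"hand": 0},{"x": -2.4,"y": 0.6,"z": -5,"roll": 0,"hand": 0},{"x": -2.2,"y": 0.5,"z": -5,"roll": 0,"hand": 0},{"x": -2,"y": 0.5,"z": -5,"roll": 0,"hand": 0},{"x": -1.8,"y": 0.4,"z": -5,"roll": 0,"hand": 0},{"x": -1.6,"y": 0.4,"z": -5,"roll": 0,"hand": 0}]' --force 20

```text
time: 14.2
position: [0.4629, 0.1043, 0.2456]
tool_rot: [2.384, 2.046, -0.0]
ft_force: [1.0, -0.7, 1.0]
grip_width: 0.006
grip_force: 0.8
```

Request:
send_rows --rows '[{"x": -1.4,"y": 0.3,"z": -5,"roll": 0,"hand": 0},{"x": -1.2,"y": 0.3,"z": -5,"roll": 0,"hand": 0},{"x": -1,"y": 0.2,"z": -5,"roll": 0,"hand": 0},{"x": -0.7,"y": 0.2,"z": -5,"roll": 0,"hand": 0},{"x": -0.5,"y": 0.1,"z": -4,"roll": 0,"hand": 0},{"x": 0,"y": 0,"z": -2,"roll": 0,"hand": 0}]' --force 20

```text
time: 14.8
position: [0.4578, 0.1055, 0.2194]
tool_rot: [-2.383, -2.046, 0.001]
ft_force: [-0.6, 1.0, 2.5]
grip_width: -0.001
grip_force: 0.7
```

Now smaller steps, reading the force to feel for the stops.

Request:
send_rows --rows '[{"x": 0,"y": 0,"z": -2,"roll": 0,"hand": 0},{"x": 0,"y": 0,"z": -2,"roll": 0,"hand": 0},{"x": 0,"y": 0,"z": -1,"roll": 0,"hand": 0}]' --force 20

```text
time: 15.1
position: [0.458, 0.1055, 0.2147]
tool_rot: [-2.383, -2.046, 0.001]
ft_force: [-0.2, 0.5, 1.7]
grip_width: 0.004
grip_force: 0.6
```

Request:
send_rows --rows '[{"x": 0,"y": 0,"z": -1,"roll": 0,"hand": 0},{"x": 0,"y": 0,"z": -1,"roll": 0,"hand": 0},{"x": 0,"y": 0,"z": -1,"roll": 0,"hand": 0}]' --force 20

```text
time: 15.4
position: [0.4583, 0.1054, 0.212]
tool_rot: [2.384, 2.046, -0.0]
ft_force: [-1.3, 0.7, 1.6]
grip_width: 0.003
grip_force: 0.6
```

Request:
send_rows --rows '[{"x": 0,"y": 0,"z": -1,"roll": 0,"hand": 0},{"x": 0,"y": 0,"z": -1,"roll": 0,"hand": 0}]' --force 20

```text
time: 15.6
position: [0.4583, 0.1054, 0.2099]
tool_rot: [2.384, 2.046, -0.0]
ft_force: [-1.5, -0.2, 1.9]
grip_width: 0.008
grip_force: 0.6
```

Request:
send_rows --rows '[{"x": 0,"y": 0,"z": -1,"roll": 0,"hand": 0},{"x": 0,"y": 0,"z": -1,"roll": 0,"hand": 0}]' --force 20

```text
time: 15.8
position: [0.4583, 0.1055, 0.2088]
tool_rot: [2.384, 2.046, -0.001]
ft_force: [-5.6, -0.9, 13.3]
grip_width: 0.004
grip_force: 6.7
```

Request:
send_rows --rows '[{"x": 0,"y": 0,"z": -1,"roll": 0,"hand": 0},{"x": 0,"y": 0,"z": 0,"roll": 0,"hand": 0}]' --force 20

```text
time: 16.0
position: [0.4583, 0.1055, 0.2087]
tool_rot: [2.383, 2.046, -0.002]
ft_force: [-5.5, -0.5, 15.5]
grip_width: 0.006
grip_force: 7.4
```

Request:
send_rows --rows '[{"x": 0,"y": 0,"z": -0.4,"roll": 0,"hand": 0},{"x": 0,"y": 0,"z": 0,"roll": 0,"hand": 0}]' --force 20

```text
time: 16.2
position: [0.4583, 0.1055, 0.2087]
tool_rot: [2.383, 2.046, -0.002]
ft_force: [-7.1, -1.0, 17.3]
grip_width: 0.004
grip_force: 8.8
```

That presses the lid with about 18 N. I'll hold briefly, then lift straight off and move clear.

Request:
send_rows --rows '[{"x": 0,"y": 0,"z": 0,"roll": 0,"hand": 0},{"x": 0,"y": 0,"z": 0,"roll": 0,"hand": 0},{"x": 0,"y": 0,"z": 1,"roll": 0,"hand": 0},{"x": 0,"y": 0,"z": 2,"roll": 0,"hand": 0},{"x": 0,"y": 0,"z": 5,"roll": 0,"hand": 0},{"x": 0,"y": 0,"z": 20,"roll": 0,"hand": 0},{"x": 0,"y": 0,"z": 40,"roll": 0,"hand": 0},{"x": 0,"y": 0,"z": 40,"roll": 0,"hand": 0},{"x": 0,"y": 0,"z": 40,"roll": 0,"hand": 0},{"x": 0,"y": 0,"z": 0,"roll": 0,"hand": 0}]' --force 20

```text
time: 17.2
position: [0.4606, 0.1061, 0.3601]
tool_rot: [2.379, 2.042, 0.012]
ft_force: [0.3, 0.1, -0.4]
grip_width: 0.008
grip_force: 0.0
```

```bash
python3 p.py | grep -v float
python3 - <<'E'
from h import *
np.set_printoptions(precision=4,suppress=True)
E={}
for n in("scene","side"):
    for c,s,b in blobs(cv2.imread(f"pics/{n}_p.png"),(50,120,60),(80,255,255),60):print(n,c,s);E.setdefault(n,c)
print(*tri(ray("scene",E["scene"]),ray("side",E["side"])))
c=[b for b in blobs(cv2.imread("pics/scene_p.png"),(100,120,50),(130,255,255)) if 150<b[0][0]<215 and 215<b[0][1]<240]
for q in c:print("rod",q[0],plane("scene",q[0],.022))
E
```

```text
17.2 [0.4606 0.1061 0.3601] [ 0.2872  0.1093 -0.3768] [ 0.5778 -0.0887 -0.7987  1.7445 -0.0619  1.4495 -0.3644]
side [304.4128 202.8314] [291 191  28  26 172] [[290.0, 194.0], [294.0, 189.0], [320.0, 213.0], [316.0, 217.0]]
scene [259.6667 186.2759] [257 177   6  19  87] [[257.0, 195.0], [258.0, 177.0], [263.0, 177.0], [261.0, 195.0]]
scene [257.9811 206.6226] [256 201   5  12  53] [[256.0, 201.0], [260.0, 201.0], [260.0, 212.0], [256.0, 212.0]]
scene [317.8632 195.547 ] [304 192  26   9 117]
scene [180.5456 363.8938] [ 127  339  103   43 1798]
side [255.4777 184.9028] [250 171  15  37 247]
side [473.8968 284.2261] [ 433  239   82   81 1163]
[0.4231 0.1403 0.1291] 7.678298868574159
rod [171.6484 225.3956] [ 0.4107 -0.3194  0.022 ]
```

The handle is now at z of about 0.129 m, so the lid is level and seated. The pawl and rod are in place and the arm is clear, so I'm handing in.

```bash
python3 -c "
from bench import close_job
print(close_job())"
```

```text
the job is handed in; nothing more can be done
None
```

Job handed in, verdict not returned: the pawl is thrown over to about 2.15 rad, the lid was pressed onto its stops with about 18 N and stayed level, the rod is back in the tray, and no bystander was knowingly touched.

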